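# Set the oven vent and wind the bake timer

## Task

The next batch of tarts is going in. First push the oven vent's lever round until it lines up with the index finger clamped on its scale, then wind the bake timer's key clockwise, in several partial turns, until it is fully wound. Leave the lever lined up, and do not disturb the tart, the empty tin or the sugar shaker standing between them.

Things in the scene. Friction and masses are not known exactly. Their poses are not given: they have to be found in the camera images.
- vent: Fixed metal oven vent box, 90 mm high, louvres in its front, a short round duct (80 mm) out of its back, an arc of engraved lines on its flat top. Origin on the work surface straight below the lever's pivot; x points to the back (the duct), z up. The box reaches from x = -140 to +60 mm and y = -110 to +110 mm; the duct to x = +120 mm.
- vent_lever (a joint): Angle of the vent's lever about its upright pivot, rad, counter-clockwise seen from above, limits -1 to 1. At 0 the lever points straight to the vent's front (its -x). It is stiff and stays where it is left (about 2 N at the knob).
- lever_knob (a point): Centre of the top of the black upright knob at the lever's end: 22 mm across, 46 mm high, 90 mm from the pivot; its top is 158 mm, its foot 112 mm above the work surface. The steel lever bar below it, 16 mm wide, lies 104 to 112 mm above the work surface. x axis along the lever from the knob to the pivot.
- index: Index finger: a dark steel T-shaped tab 10 mm high, fixed on the vent's top, 110 to 135 mm from the pivot, its head 30 mm wide, its narrow end (6 mm) pointing at the pivot: the ordered setting. Origin on the pivot axis at the vent's top (90 mm above the work surface); x axis from the tab to the pivot, z up. The lever lines up with it when their x axes are parallel.
- index_tip (a point): Top of the index finger's narrow inner end, 110 mm from the pivot, 100 mm above the work surface.
- timer: Wind-up bake timer: a white drum fixed to the work surface, 92 mm across (foot 104 mm) and 60 mm high. Origin on the work surface at its centre, z up. On its top rim are a small round stud, at its x axis (the rest position), and a rectangular stop block, 195 degrees clockwise from the stud (fully wound).
- timer_key (a joint): How far the timer's key has been wound, rad, clockwise seen from above: 0 at rest, 3.4 fully wound, at a firm stop. It stays where it is let go; it takes about 0.1 N m. It starts between 0 and 0.6.
- key_grip (a point): Centre of the key's upright black wing, 94 mm above the work surface: 46 mm long, 10 mm thick, 30 mm high (77 to 107 mm up), over a steel disc 56 mm across whose top is 68 mm up. Pinch the wing across its thickness. x axis along the wing; a thin black pointer on the disc under the +x end points at the stop block when fully wound.
- tart: Custard tart in a foil cup, 68 mm across, 27 mm high, loose; origin at the centre of its underside. Leave alone.
- tin: Empty foil tart tin, 68 mm across, 24 mm high, loose; origin at the centre of its underside. Leave alone.
- shaker: Steel sugar shaker, 60 mm across, 120 mm high, loose; origin at the centre of its underside. Leave alone.
Mind the look-alikes: they are no part of the job. There is more than one size of the timer; the job needs the largest.

How it is judged:
By the outcome, as a careful person would: the job done as asked, in the order asked, and still so for the second after the job is handed in, with the robot touching nothing.
It also fails if it takes over 72 s, if anything falls off the work surface, if the arm or the gripper's body presses on something with over 40 N, if the wrist force passes 120 N, or if a joint passes its speed limit or range.

## Robot

A 6-joint arm with a two-finger parallel gripper is mounted at the origin on the work surface. World frame = base frame: x ahead of the robot, y to its left, z up, the work surface at z = 0. Lengths are in m, angles in rad, forces in N, time in s.
With the tool pointing down it reaches from about 0.25 to 0.775 m from the base axis. Payload 4 kg.
Tool frame: the origin (TCP) lies midway between the tips of the shut fingers; the grasp point (between the pads) lies 19 mm behind it; z points along the fingers, y is the line along which they close (so a half turn about z gives the same grasp; the last joint's range is limited). The gripper opens to 94 mm and grips with 3 to 60 N. Pads are 16 mm wide; open, the fingers measure 119 mm over their backs; the gripper's body (75 mm by 177 mm) begins 78 mm behind the grasp point.
Start: joints at [1.023, 0.087, 1.371, -0, 1.684, -0.103], TCP at [0.237, 0.496, 0.206] pointing down, gripper open.
Joint ranges: [-3.1, 3.1], [-0.76, 2.03], [0.27, 2.55], [-1.08, 4.22], [0.17, 2.65], [-2.57, 2.57]. Speed limits (rad/s): [2.79, 2.79, 3.14, 3.14, 3.14, 3.14].

## Interface

Orientations are given as [roll, pitch, yaw] about the fixed x, y, z axes, in that order (R = Rz(yaw) Ry(pitch) Rx(roll)).
In Python, from bench import robot gives the robot as it stands. The module is installed in compiled form; this text tells all that it offers.
- The arm moves only by the tool arm_command, never from a script. Its argument "targets" is a list of rows, each a list of 4 numbers: the shift along the world's x, y, z as a fraction of full scale, then the turn about the world's z as a fraction of full scale. A call has 1 to 8 rows; each row is the pose to reach, as a shift and turn from the pose commanded when the call began; what a row does not reach only later rows make up. Full scale, the value 1, is 0.5 m for a shift and 120 degrees for a turn. A row lasts 1/12 s, in which the tool goes at most 41.7 mm and 7.16 degrees, less where a joint would pass 70% of its speed; a pose out of reach is approached as far as the arm can. A call with a number of a shift or a turn outside -1 to 1 is refused whole. A call with a gripper value outside its range is refused whole. "claw" is the closure, from 0 (fully open) to 1 (shut), set as the call begins (left out, the last holds). The fingers move at their own pace and stop on an object; the grip force is fixed at half the most. Time passes only in rows, so rows that repeat a pose let the fingers close. It gives the time, the measured TCP pose, the force, the opening and the grip force at its end, in the units of the state.
- robot.get_obs(): the state, without advancing time (a new reading comes with each control period).
- robot.snapshot(name): name is "side" or "top" or "wrist"; returns the picture (480x640x3 uint8, red, green, blue); there is no depth.
- robot.camera_info(name): a dict with "vfov" (degrees; the focal length in pixels is half the picture's height over the tangent of half this angle, whatever the lens; pixels are square), "cx", "cy" (the principal point, pixels), "extrinsics" (4x4, takes a point from camera to world coordinates); the wrist camera has in their place "T_tool_cam" (4x4, takes a point from camera to tool coordinates, whose origin is the TCP and whose axes are the flange's). Camera axes: x right, y up, looking along -z (the intrinsics and any distortion apply to the point x, -y, -z); pixel columns grow to the right and rows downward; lengths in m; the calibration is good to about 2 mm. A picture is of the moment at which its call begins: read the wrist's pose just before it. camera_info takes no time and is no camera call.
- robot.close_job(): hands the job in; it is judged then, once.
The state is a dict: "time": time; "joint_positions": joint angles; "qvel": joint speeds; "joint_torque": joint torques, N m; "tool_pos": TCP position; "ee_rot": TCP orientation; "wrist_force": force on the tool from outside, world axes, zero at the start; "wrist_torque": the same for the moment, N m; "width": finger opening in m; "finger_force": force on a finger pad.
Only numpy, scipy, OpenCV 4.12 (cv2) and the standard library are available. Lean on these libraries where they do the work, as an engineer would, in place of code of your own. Each camera call takes 0.05 s, during which the arm holds its last target. There are 200 camera calls.

## Working session

There is one attempt and no reset: what is moved stays moved. The work goes in short steps, Python scripts to look and compute and a tool call to move; the robot and the scene stay as the last step left them, time stands still between calls to the robot, and variables do not carry over. Pictures are saved under pics/ and viewed, at most 10 in all, crops included, and the job is handed in when it is done.

Besides the shell and the picture viewer there is one more tool, called after "Call:" by a JSON object that holds its "api" and its "payload", one argument or row to a line. arm_command: Moves the arm, as the interface text tells. Shift numbers are shares of 0.5 m and turn numbers shares of 120 degrees, none past 1 either way. Its arguments: {"type":"object","properties":{"targets":{"type":"array"},"claw":{"type":"number"}},"required":["targets"]}

```bash
mkdir -p pics; python3 - <<'E'
from bench import robot
import cv2,numpy as np
for n in("top","side","wrist"):
    cv2.imwrite(f"pics/{n}0.png",robot.snapshot(n)[:,:,::-1]); print(n,robot.camera_info(n))
o=robot.get_obs();print(o)
E
```

```text
top {'vfov': 49.684582291073674, 'cx': 314.7622972054152, 'cy': 244.21967810098508, 'extrinsics': array([[-0.00270262,  0.98133682, -0.19227778,  0.35565025],
       [-0.99967078, -0.00755735, -0.0245196 , -0.0048494 ],
       [-0.0255151 ,  0.19214821,  0.98103417,  1.24721212],
       [ 0.        ,  0.        ,  0.        ,  1.        ]])}
side {'vfov': 52.627852910522535, 'cx': 320.9870551337619, 'cy': 245.58756643279443, 'extrinsics': array([[ 0.79986496,  0.38458549, -0.46077114,  0.15661732],
       [-0.6001341 ,  0.50300575, -0.62195199, -0.54063609],
       [-0.00742318,  0.77400208,  0.63313954,  0.6837451 ],
       [ 0.        ,  0.        ,  0.        ,  1.        ]])}
wrist {'vfov': 70.3604662969117, 'cx': 328.4028048774857, 'cy': 241.28911352438377, 'T_tool_cam': array([[-8.40017254e-04,  9.67243927e-01,  2.53847357e-01,
         7.30817285e-02],
       [ 9.99999542e-01,  6.95885208e-04,  6.57584658e-04,
        -6.70270070e-04],
       [ 4.59396146e-04,  2.53847793e-01, -9.67244068e-01,
        -1.79103124e-01],
       [ 0.00000000e+00,  0.00000000e+00,  0.00000000e+00,
         1.00000000e+00]])}
{'time': 0.15, 'joint_positions': array([ 1.02291392e+00,  8.78241061e-02,  1.37187695e+00,  9.83010489e-06,
        1.68360603e+00, -1.03094625e-01]), 'qvel': array([-1.05597050e-03, -6.80674983e-06, -4.70333319e-03, -1.94503498e-03,
       -2.58204797e-03, -3.10631866e-04]), 'joint_torque': array([ 1.06670861e-03, -3.40640616e+01, -3.02794290e+01,  7.18658720e-02,
        3.04295984e-02, -1.22216934e-04]), 'tool_pos': array([0.2364286 , 0.49613244, 0.2045671 ]), 'ee_rot': array([-3.13988833e+00, -1.86153484e-04,  2.69680581e+00]), 'wrist_force': array([ 0.36331604, -0.29987699,  0.42594919]), 'wrist_torque': array([0.04516996, 0.03289092, 0.03093408]), 'finger_force': 0.0, 'width': 0.0939110349421997}
```

View pics/top0.png

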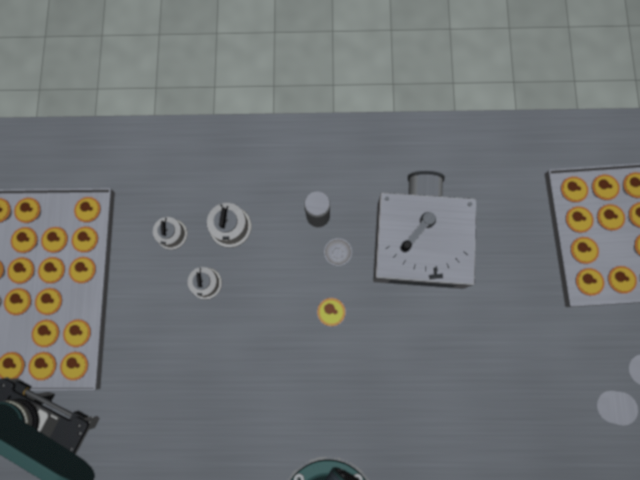

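View pics/side0.png

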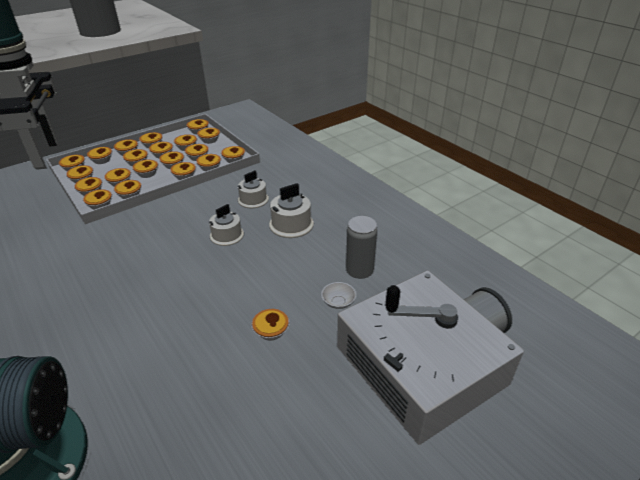

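Top view: three timers, at (228,224), (168,232) and (204,282). The one at (228,224) is the largest, so it is the one the job needs. The vent pivot is at (428,219), the knob at (406,246) and the index at (436,272). The tart (331,312), tin (338,252) and shaker (317,205) stand between them. An enlarged crop will confirm this.

```bash
python3 - <<'E'
import cv2,numpy as np
t=cv2.imread("pics/top0.png");s=cv2.imread("pics/side0.png")
c=lambda im,x,y,w,h,k:cv2.resize(im[y:y+h,x:x+w],None,fx=k,fy=k,interpolation=cv2.INTER_CUBIC)
a=np.hstack([c(t,365,180,133,100,3),c(t,150,190,133,100,3)])
b=np.hstack([c(s,330,260,200,150,2),c(s,200,160,133,100,3)[:300,:398]])
b=b[:,:a.shape[1]]
a=a[:,:b.shape[1]]
cv2.imwrite("pics/crop1.png",np.vstack([a,b]))
E
```

```text
(no output)
```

View pics/crop1.png

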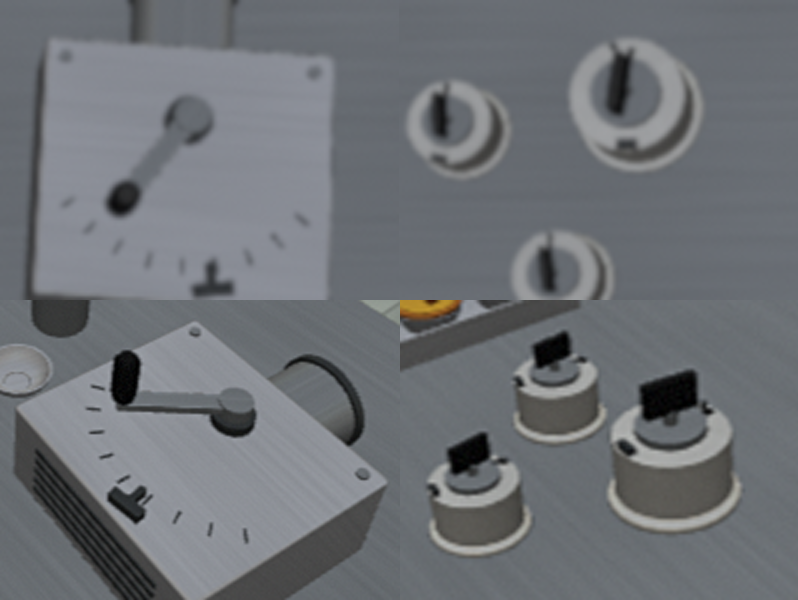

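Crop: the big timer's wing centre is at about (223,217) in top and (290,191) in side. Its stop block is at (226,238) below and its stud and pointer are at the back. The lever knob is left of the index, whose tip is at (435,267) in top and (401,354) in side.

```bash
cat > h.py <<'E'
import numpy as np
from bench import robot
from scipy.optimize import least_squares
from scipy.spatial.transform import Rotation as R
def ray(n,px,T=None):
    i=robot.camera_info(n); f=240/np.tan(np.radians(i["vfov"]/2))
    E=i["extrinsics"] if T is None else T@i["T_tool_cam"]
    d=E[:3,:3]@np.array([(px[0]-i["cx"])/f,-(px[1]-i["cy"])/f,-1.]); return E[:3,3],d/np.linalg.norm(d)
def pose(o):
    T=np.eye(4);T[:3,:3]=R.from_euler("xyz",o["ee_rot"]).as_matrix();T[:3,3]=o["tool_pos"];return T
def tri(*rs):
    A=sum(np.eye(3)-np.outer(d,d) for c,d in rs);b=sum((np.eye(3)-np.outer(d,d))@c for c,d in rs)
    p=np.linalg.solve(A,b);return p.round(4),[round(1000*np.linalg.norm(np.cross(p-c,d)),1) for c,d in rs]
def atz(r,z): return (r[0]+r[1]*(z-r[0][2])/r[1][2]).round(4)
E
python3 - <<'E'
from h import *
t=lambda x,y:ray("top",(x,y)); s=lambda x,y:ray("side",(x,y))
for n,a,b,z in(("pivot",(427.7,219),(448.5,311),.118),("knobtop",(405.5,246),(393,286.5),.158),("tip",(435,267.3),(401,354),.1),("wing",(223.3,217.3),(289.7,191.3),.107),("discC",(225,219.5),(290,200.7),.068),
 ("shaker",(317,199),(362,222),.12),("block",(225.3,238),(275.5,209),.06)):
    print(n,tri(t(*a),s(*b)),atz(t(*a),z),atz(s(*b),z))
print("vent corners",[atz(t(*p),.09) for p in((380.5,194),(476,197),(474,285),(376,280))])
E
```

```text
pivot (array([ 0.636 , -0.2316,  0.1089]), [np.float64(1.9), np.float64(1.9)]) [ 0.6323 -0.2286  0.118 ] [ 0.6303 -0.2373  0.118 ]
knobtop (array([ 0.5652, -0.1719,  0.159 ]), [np.float64(1.9), np.float64(1.9)]) [ 0.5638 -0.171   0.158 ] [ 0.5678 -0.172   0.158 ]
tip (array([ 0.5255, -0.2431,  0.0979]), [np.float64(1.2), np.float64(1.2)]) [ 0.5262 -0.2434  0.1   ] [ 0.523  -0.2437  0.1   ]
wing (array([0.6463, 0.2348, 0.093 ]), [np.float64(0.4), np.float64(0.4)]) [0.6432 0.2317 0.107 ] [0.6342 0.2165 0.107 ]
discC (array([0.6471, 0.2362, 0.0669]), [np.float64(0.9), np.float64(0.9)]) [0.6476 0.2356 0.068 ] [0.6453 0.235  0.068 ]
shaker (array([0.6766, 0.02  , 0.1215]), [np.float64(3.9), np.float64(3.9)]) [0.6804 0.018  0.12  ] [0.6739 0.0227 0.12  ]
block (array([0.6048, 0.2344, 0.0626]), [np.float64(0.6), np.float64(0.6)]) [0.6049 0.2351 0.06  ] [0.6073 0.2374 0.06  ]
vent corners [array([ 0.6996, -0.1283,  0.09  ]), array([ 0.6902, -0.3468,  0.09  ]), array([ 0.4873, -0.3298,  0.09  ]), array([ 0.4998, -0.1128,  0.09  ])]
```

Call:
{"api": "arm_command", "payload": {
  "targets": [
    [0.28,-0.57,0.04,-0.12],
    [0.28,-0.57,0.04,-0.12],
    [0.28,-0.57,0.04,-0.12],
    [0.28,-0.57,0.04,-0.12],
    [0.28,-0.57,0.04,-0.12],
    [0.28,-0.57,0.04,-0.12],
    [0.28,-0.57,0.04,-0.12],
    [0.28,-0.57,0.04,-0.12]
  ],
  "claw": 0
}}

```text
time: 0.82
tool_pos: [0.3775, 0.2084, 0.2256]
ee_rot: [-3.141, 0.001, 2.443]
wrist_force: [0.2, 1.4, 0.8]
width: 0.0941
finger_force: 0.0
```

Call:
{"api": "arm_command", "payload": {
  "targets": [
    [0.28,-0.57,0,0],
    [0.28,-0.57,0,0],
    [0.28,-0.57,0,0],
    [0.28,-0.57,0,0],
    [0.28,-0.57,0,0],
    [0.28,-0.57,0,0],
    [0.28,-0.57,0,0],
    [0.28,-0.57,0,0]
  ]
}}

```text
time: 1.48
tool_pos: [0.5174, -0.0772, 0.2247]
ee_rot: [-3.14, 0.0, 2.442]
wrist_force: [-0.6, 0.8, -0.5]
width: 0.0938
finger_force: 0.0
```

Call:
{"api": "arm_command", "payload": {
  "targets": [
    [0.096,-0.19,0,0],
    [0.096,-0.19,0,0],
    [0.096,-0.19,0,0],
    [0.096,-0.19,0,0],
    [0.096,-0.19,0,0]
  ]
}}

```text
time: 1.9
tool_pos: [0.5644, -0.1694, 0.2241]
ee_rot: [-3.141, -0.003, 2.443]
wrist_force: [0.3, 0.7, -0.0]
width: 0.0941
finger_force: 0.0
```

```bash
python3 - <<'E'
from h import *
import cv2
o=robot.get_obs();im=robot.snapshot("wrist");cv2.imwrite("pics/w1.png",im[:,:,::-1]);print(o["tool_pos"],o["ee_rot"]);np.save("w1.npy",pose(o))
E
```

```text
[ 0.56444623 -0.16935366  0.22414737] [-3.14126241e+00 -2.70953565e-03  2.44341179e+00]
```

View pics/w1.png

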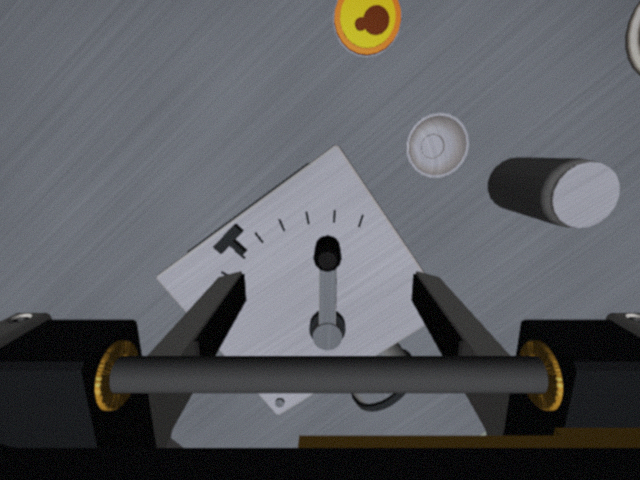

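Wrist view: knob top (328,259), pivot cap top (327,337), index tip (243,256).

```bash
python3 - <<'E'
from h import *
import cv2
T=np.load("w1.npy")
w=lambda *p:ray("wrist",p,T); t=lambda x,y:ray("top",(x,y)); s=lambda x,y:ray("side",(x,y))
print("knob",atz(w(328,259),.158),tri(t(405.5,246),s(393,286.5),w(328,259)))
print("pivot",atz(w(327,337),.118),tri(t(427.7,219),s(448.5,311),w(327,337)))
print("tip",atz(w(243,256),.1),tri(t(435,267.3),s(401,354),w(243,256)))
im=cv2.imread("pics/w1.png")[190:370,150:430]
cv2.imwrite("pics/w1c.png",cv2.resize(im,None,fx=2.8,fy=2.8,interpolation=cv2.INTER_CUBIC))
E
```

```text
knob [ 0.5677 -0.1734  0.158 ] (array([ 0.5659, -0.1723,  0.1593]), [np.float64(2.7), np.float64(1.1), np.float64(1.7)])
pivot [ 0.6351 -0.2315  0.118 ] (array([ 0.6361, -0.2324,  0.111 ]), [np.float64(3.1), np.float64(1.1), np.float64(2.4)])
tip [ 0.5285 -0.244   0.1   ] (array([ 0.5266, -0.2436,  0.098 ]), [np.float64(0.2), np.float64(2.3), np.float64(2.3)])
```

View pics/w1c.png

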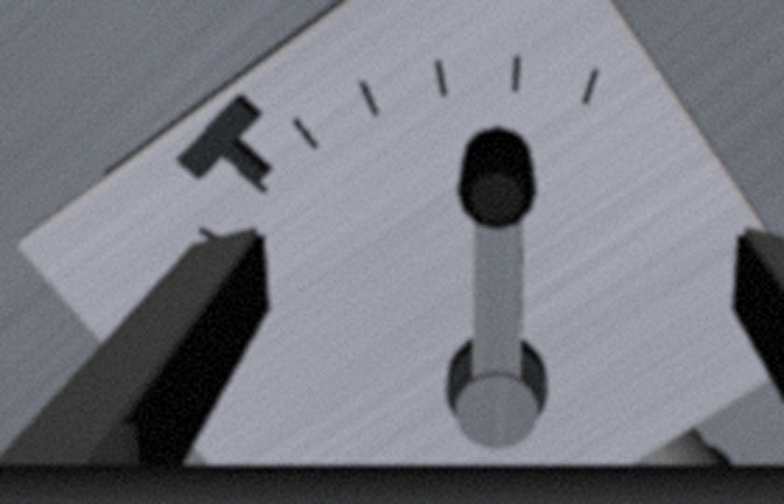

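```bash
python3 - <<'E'
from h import *
T=np.load("w1.npy")
w=lambda *p:ray("wrist",p,T); t=lambda x,y:ray("top",(x,y)); s=lambda x,y:ray("side",(x,y))
k=atz(w(327.5,261),.158);tip=atz(w(245.7,251.8),.1);hd=atz(w(228.2,238.9),.1)
print("knob",k,"tip",tip,"head",hd,tri(t(435,267.3),s(401,354),w(245.7,251.8)))
for z in(.112,.118,.122):
  p=atz(w(327.9,336.4),z); a=lambda q:np.degrees(np.arctan2(*(q-p)[1::-1]))%360
  print(z,p,a(k),a(tip),a(hd),np.linalg.norm((k-p)[:2]),np.linalg.norm((tip-p)[:2]))
d=tip-hd;print(np.degrees(np.arctan2(-d[1],-d[0]))%360)
E
```

```text
knob [ 0.5687 -0.1747  0.158 ] tip [ 0.5271 -0.2393  0.1   ] head [ 0.5078 -0.2431  0.1   ] (array([ 0.5267, -0.2423,  0.0955]), [np.float64(2.0), np.float64(1.2), np.float64(1.4)])
0.112 [ 0.6379 -0.2327  0.112 ] 140.03193422282922 183.40889748315806 184.57042046379652 0.09029197085012601 0.11099639633789919
0.118 [ 0.6352 -0.2304  0.118 ] 140.0506612018306 184.70661352383985 185.69278144008226 0.08674525923645626 0.10846575496441259
0.122 [ 0.6334 -0.2289  0.122 ] 140.04667009517 185.58782428040894 186.45031804304782 0.08440219191466533 0.10680753718722284
191.13855976618365
```

Call:
{"api": "arm_command", "payload": {
  "targets": [
    [0.007,-0.009,-0.07,0],
    [0.007,-0.009,-0.14,0],
    [0.007,-0.009,-0.2,0],
    [0.007,-0.009,-0.206,0],
    [0.007,-0.009,-0.206,0]
  ],
  "claw": 0
}}

```text
time: 2.37
tool_pos: [0.5664, -0.1709, 0.1206]
ee_rot: [-3.14, -0.005, 2.447]
wrist_force: [0.8, 0.0, 0.6]
width: 0.094
finger_force: 0.0
```

Call:
{"api": "arm_command", "payload": {
  "targets": [
    [0,0,0,0],
    [0,0,0,0],
    [0,0,0,0],
    [0,0,0,0],
    [0,0,0,0],
    [0,0,0,0],
    [0,0,0,0],
    [0,0,0,0]
  ],
  "claw": 1
}}

```text
time: 3.03
tool_pos: [0.5682, -0.1731, 0.1225]
ee_rot: [3.142, -0.0, 2.445]
wrist_force: [-0.3, -0.2, 0.4]
width: 0.0439
finger_force: 0.0
```

Call:
{"api": "arm_command", "payload": {
  "targets": [
    [0,0,0,0],
    [0,0,0,0],
    [0,0,0,0],
    [0,0,0,0],
    [0,0,0,0],
    [0,0,0,0]
  ]
}}

```text
time: 3.53
tool_pos: [0.568, -0.1731, 0.1224]
ee_rot: [-3.141, -0.0, 2.445]
wrist_force: [-0.3, -0.6, -0.2]
width: 0.0215
finger_force: 30.0
```

Call:
{"api": "arm_command", "payload": {
  "targets": [
    [-0.0102,-0.014,0,0.046],
    [-0.0204,-0.03,0,0.096],
    [-0.0286,-0.047,0,0.146],
    [-0.035,-0.065,0,0.196],
    [-0.04,-0.083,0,0.246],
    [-0.0424,-0.102,0,0.296],
    [-0.043,-0.118,0,0.337],
    [-0.043,-0.118,0,0.337]
  ]
}}

```text
time: 4.2
tool_pos: [0.5463, -0.233, 0.1224]
ee_rot: [-3.142, -0.001, -3.132]
wrist_force: [-2.0, -0.6, 0.4]
width: 0.0216
finger_force: 30.0
```

Call:
{"api": "arm_command", "payload": {
  "targets": [
    [0,0,0,0],
    [0,0,0,0],
    [0,0,0,0]
  ]
}}

```text
time: 4.45
tool_pos: [0.5463, -0.232, 0.1224]
ee_rot: [-3.141, -0.001, -3.133]
wrist_force: [-0.8, -1.4, -1.5]
width: 0.0211
finger_force: 30.0
```

```bash
python3 - <<'E'
from h import *
import cv2
o=robot.get_obs();im=robot.snapshot("wrist")[:,:,::-1];top=robot.snapshot("top")[:,:,::-1];cv2.imwrite("pics/w2.png",im);cv2.imwrite("pics/t2.png",top)
np.save("w2.npy",pose(o));print(o["tool_pos"],o["ee_rot"],o["wrist_force"])
cv2.imwrite("pics/w2c.png",cv2.resize(im[150:390,170:490],None,fx=2.5,fy=2.5,interpolation=cv2.INTER_CUBIC))
E
```

```text
[ 0.54630169 -0.23203012  0.1224206 ] [-3.14101727e+00 -9.16771641e-04 -3.13306992e+00] [-0.81038238 -1.41540186 -1.45171589]
```

View pics/w2c.png

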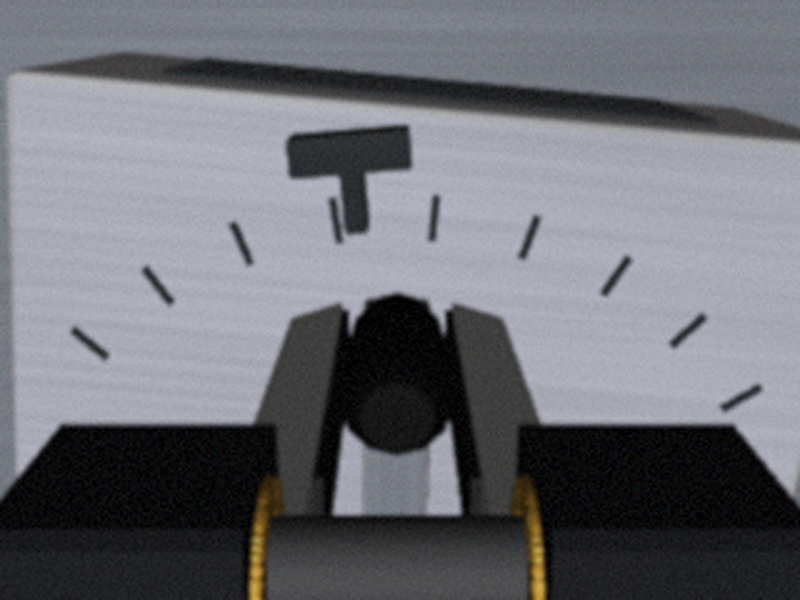

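```bash
python3 - <<'E'
from h import *
T=np.load("w2.npy")
w=lambda u,v,z:atz(ray("wrist",(170+u/2.5,150+v/2.5),T),z)
A=lambda a,b:np.degrees(np.arctan2(*(b-a)[1::-1]))%360
print("head edge",A(w(289,137,.1),w(409,128,.1)),A(w(290,177,.1),w(411,168,.1)))
tip=w(357,227,.1);hd=w(349,148,.1);print(tip,hd,"stem",A(tip,hd))
k=w(397,417,.158);print("knob",k)
m=[w(*p,.09) for p in((101,352.),(243,258),(432,236),(528,250),(610,289),(678,341))]
# scale-arc centre from tick inner ends: lines through ticks
L=[((73,329),(106,357)),((144,267),(171,302)),((233,223),(250,264)),((332,199),(339,241)),((436,196),(432,240)),((538,216),(522,258)),((628,258),(604,295)),((704,317),(673,345)),((761,388),(723,408))]
M=0;b=0
for a,c in L:
    a,c=w(*a,.09)[:2],w(*c,.09)[:2];d=(c-a)/np.linalg.norm(c-a);P=np.eye(2)-np.outer(d,d);M=M+P;b=b+P@c
p=np.linalg.solve(M,b);print("pivot",p,[np.linalg.norm(w(*c,.09)[:2]-p).round(4) for a,c in L],[ (A(p,w(*c,.09)[:2])).round(1) for a,c in L])
print("idx ang",A(p,tip[:2]),A(p,hd[:2]),"knob ang",A(p,k[:2]),"r",np.linalg.norm(k[:2]-p),np.linalg.norm(tip[:2]-p))
print("vent front",A(w(15,70,.09),w(800,138,.09)))
E
```

```text
head edge 94.81355089370646 94.91026122158247
[ 0.5255 -0.2427  0.1   ] [ 0.506  -0.2446  0.1   ] stem 185.5650988349117
knob [ 0.5467 -0.2328  0.158 ]
pivot [ 0.63845679 -0.23244382] [np.float64(0.1075), np.float64(0.1077), np.float64(0.1074), np.float64(0.1078), np.float64(0.1074), np.float64(0.1074), np.float64(0.107), np.float64(0.1075), np.float64(0.1072)] [np.float64(226.6), np.float64(213.7), np.float64(201.0), np.float64(188.2), np.float64(175.4), np.float64(162.6), np.float64(149.7), np.float64(137.0), np.float64(124.3)]
idx ang 185.18807990521918 185.24361289028928 knob ang 180.22240788402843 r 0.09175747873708527 0.11342144871906178
vent front 85.53146847503275
```

Call:
{"api": "arm_command", "payload": {
  "targets": [
    [0,-0.008,0,0.02],
    [0.0006,-0.0156,0,0.041],
    [0.0006,-0.0156,0,0.041],
    [0.0006,-0.0156,0,0.041],
    [0.0006,-0.0156,0,0.041]
  ]
}}

```text
time: 4.97
tool_pos: [0.5466, -0.2397, 0.1224]
ee_rot: [3.142, -0.001, -3.047]
wrist_force: [-2.7, -0.8, 0.4]
width: 0.021
finger_force: 30.0
```

```bash
python3 - <<'E'
from h import *
import cv2
o=robot.get_obs();im=robot.snapshot("wrist")[:,:,::-1];cv2.imwrite("pics/w3.png",im);np.save("w3.npy",pose(o));print(o["tool_pos"],o["ee_rot"],o["wrist_force"])
E
```

```text
[ 0.54664157 -0.23966229  0.12240718] [ 3.14152276e+00 -8.12143702e-04 -3.04697500e+00] [-2.68901005 -0.75788188  0.41309951]
```

Call:
{"api": "arm_command", "payload": {
  "targets": [
    [0,0,0,0],
    [0,0,0,0],
    [0,0,0,0],
    [0,0,0,0],
    [0,0,0,0],
    [0,0,0,0],
    [0,0,0,0],
    [0,0,0,0]
  ],
  "claw": 0.4
}}

```text
time: 5.68
tool_pos: [0.547, -0.2398, 0.1225]
ee_rot: [3.141, 0.0, -3.046]
wrist_force: [-0.2, 0.3, 0.5]
width: 0.0563
finger_force: 0.0
```

Call:
{"api": "arm_command", "payload": {
  "targets": [
    [0,0,0.06,0],
    [0,0,0.12,0],
    [0,0,0.2,0],
    [0,0,0.24,0],
    [0,0,0.24,0],
    [0,0,0.24,0]
  ]
}}

```text
time: 6.18
tool_pos: [0.5477, -0.2402, 0.2444]
ee_rot: [-3.139, 0.003, -3.046]
wrist_force: [0.3, 0.2, -0.1]
width: 0.0566
finger_force: 0.0
```

```bash
python3 - <<'E'
from h import *
import cv2
o=robot.get_obs();im=robot.snapshot("wrist")[:,:,::-1];cv2.imwrite("pics/w4.png",im);np.save("w4.npy",pose(o));print(o["tool_pos"],o["ee_rot"],o["width"])
cv2.imwrite("pics/w4c.png",cv2.resize(im[170:370,200:460],None,fx=3,fy=3,interpolation=cv2.INTER_CUBIC))
E
```

```text
[ 0.54766703 -0.24015642  0.24438306] [-3.1394972   0.00333498 -3.04602292] 0.056580098911516344
```

View pics/w4c.png

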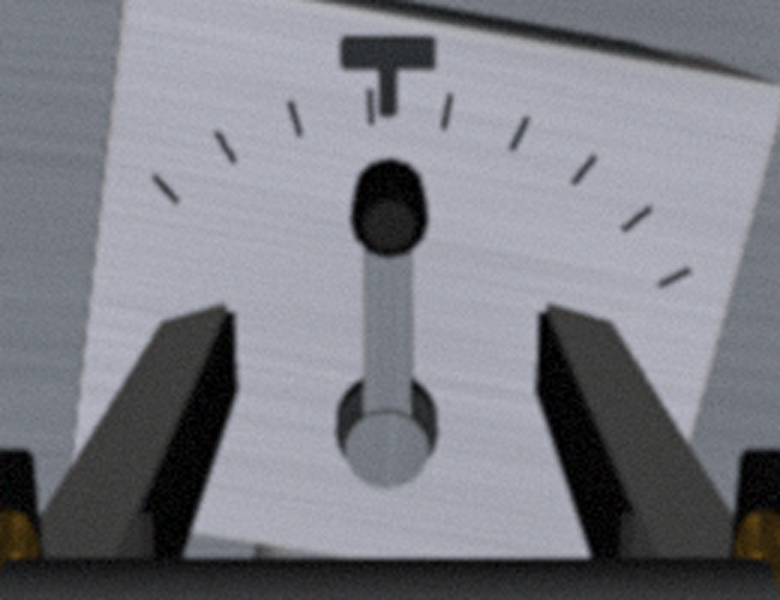

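The lever is lined up: the bar centre is at x≈387.6 and the index stem at x≈388 in the crop, both upright. On to the timer.

Call:
{"api": "arm_command", "payload": {
  "targets": [
    [0.098,0.475,0,-0.11],
    [0.098,0.475,0,-0.11],
    [0.098,0.475,0,-0.11],
    [0.098,0.475,0,-0.11],
    [0.098,0.475,0,-0.11],
    [0.098,0.475,0,-0.11],
    [0.098,0.475,0,-0.11],
    [0.098,0.475,0,-0.11]
  ]
}}

```text
time: 6.9
tool_pos: [0.5951, -0.0004, 0.2395]
ee_rot: [-3.141, -0.005, 3.011]
wrist_force: [-0.5, -0.2, 0.5]
width: 0.0566
finger_force: 0.0
```

Call:
{"api": "arm_command", "payload": {
  "targets": [
    [0.098,0.475,0,0],
    [0.098,0.475,0,0],
    [0.098,0.475,0,0],
    [0.098,0.475,0,0],
    [0.098,0.475,0,0],
    [0.098,0.475,0,0],
    [0.098,0.475,0,0],
    [0.098,0.475,0,0]
  ]
}}

```text
time: 7.57
tool_pos: [0.6448, 0.2349, 0.2397]
ee_rot: [-3.139, -0.004, 3.008]
wrist_force: [0.2, -1.4, 0.0]
width: 0.0565
finger_force: 0.0
```

```bash
python3 - <<'E'
from h import *
import cv2
o=robot.get_obs();im=robot.snapshot("wrist")[:,:,::-1];cv2.imwrite("pics/w5.png",im);np.save("w5.npy",pose(o));print(o["tool_pos"],o["ee_rot"],o["width"])
cv2.imwrite("pics/w5c.png",cv2.resize(im[170:370,200:460],None,fx=3,fy=3,interpolation=cv2.INTER_CUBIC))
E
```

```text
[0.64484395 0.23493331 0.23969838] [-3.13911099 -0.00359079  3.00758165] 0.056466504992610266
```

View pics/w5c.png

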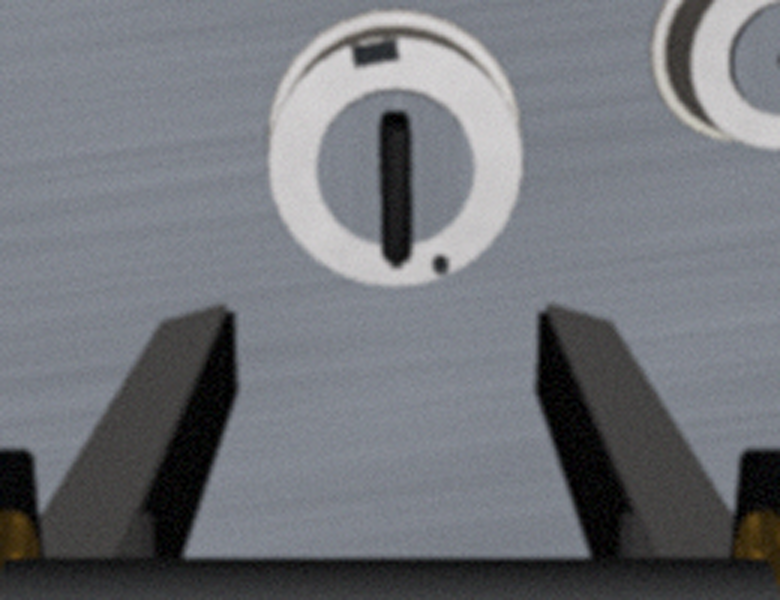

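Crop: the disc centre is at (396,166) and the wing is nearly upright in the image, with its pointer end at (397,265). The stud is at (441,264) and the stop block at (376,53).

```bash
python3 - <<'E'
from h import *
T=np.load("w5.npy")
rw=lambda u,v:ray("wrist",(200+u/3,170+v/3),T);w=lambda u,v,z:atz(rw(u,v),z)
A=lambda a,b:np.degrees(np.arctan2(*(b-a)[1::-1]))%360
c=w(396,166,.068);d=w(396,162,.06);print("disc",c,"drum",d)
print("tri disc",tri(ray("top",(225,219.5)),ray("side",(290,200.7)),rw(396,166)))
st=w(441,264,.063);bl=w(376,53,.065);print("stud",A(c,st),"block",A(c,bl),A(d,st),A(d,bl),np.linalg.norm(st-c),np.linalg.norm(bl-c))
print("wing",A(w(396,115,.107),w(397,245,.107)),w(396,115,.107),w(397,245,.107),A(c,w(397,266,.069)), np.degrees(T[0,0]))
E
```

```text
disc [0.6459 0.2372 0.068 ] drum [0.6461 0.2372 0.06  ]
tri disc (array([0.6469, 0.2366, 0.0664]), [np.float64(1.3), np.float64(0.5), np.float64(0.8)])
stud 16.00299887700444 block 182.4581579774628 16.08043620864904 182.4458204633027 0.04129225108903606 0.039749842766984705
wing 352.8237657450331 [0.6219 0.2401 0.107 ] [0.6632 0.2349 0.107 ] 352.8945185223198 -56.781696978754745
```

Call:
{"api": "arm_command", "payload": {
  "targets": [
    [0.003,0.004,-0.08,0.004],
    [0.003,0.004,-0.15,0.004],
    [0.003,0.004,-0.22,0.004],
    [0.003,0.004,-0.28,0.004],
    [0.003,0.004,-0.32,0.004],
    [0.003,0.004,-0.322,0.004],
    [0.003,0.004,-0.322,0.004]
  ]
}}

```text
time: 8.2
tool_pos: [0.6457, 0.2343, 0.0799]
ee_rot: [-3.14, -0.003, 3.012]
wrist_force: [0.1, 0.2, 1.1]
width: 0.0564
finger_force: 0.0
```

Call:
{"api": "arm_command", "payload": {
  "targets": [
    [0,0,0,0],
    [0,0,0,0],
    [0,0,0,0],
    [0,0,0,0],
    [0,0,0,0],
    [0,0,0,0],
    [0,0,0,0],
    [0,0,0,0]
  ],
  "claw": 1
}}

```text
time: 8.87
tool_pos: [0.6465, 0.2374, 0.0816]
ee_rot: [3.141, 0.0, 3.015]
wrist_force: [0.2, -0.3, 1.9]
width: 0.01
finger_force: 30.0
```

Call:
{"api": "arm_command", "payload": {
  "targets": [
    [0,0,0,0],
    [0,0,0,0],
    [0,0,0,0]
  ]
}}

```text
time: 9.12
tool_pos: [0.6465, 0.2374, 0.0816]
ee_rot: [3.141, 0.0, 3.015]
wrist_force: [0.0, 1.1, 0.9]
width: 0.0097
finger_force: 30.0
```

Call:
{"api": "arm_command", "payload": {
  "targets": [
    [0,0,0,-0.05],
    [0,0,0,-0.1],
    [0,0,0,-0.15],
    [0,0,0,-0.2],
    [0,0,0,-0.25],
    [0,0,0,-0.3],
    [0,0,0,-0.35],
    [0,0,0,-0.4]
  ]
}}

```text
time: 9.78
tool_pos: [0.6466, 0.2376, 0.0816]
ee_rot: [3.141, -0.0, 2.173]
wrist_force: [-0.7, 0.7, 0.5]
width: 0.0098
finger_force: 30.0
```

Call:
{"api": "arm_command", "payload": {
  "targets": [
    [0,0,0,-0.04],
    [0,0,0,-0.08],
    [0,0,0,-0.1],
    [0,0,0,-0.1],
    [0,0,0,-0.1]
  ]
}}

```text
time: 10.2
tool_pos: [0.6467, 0.2376, 0.0816]
ee_rot: [3.141, -0.0, 1.969]
wrist_force: [-0.2, 1.7, 0.8]
width: 0.0097
finger_force: 30.0
```

Call:
{"api": "arm_command", "payload": {
  "targets": [
    [0,0,0,0],
    [0,0,0,0],
    [0,0,0,0],
    [0,0,0,0]
  ],
  "claw": 0.7
}}

```text
time: 10.53
tool_pos: [0.6463, 0.237, 0.0813]
ee_rot: [-3.141, 0.0, 1.968]
wrist_force: [0.2, 0.9, -0.7]
width: 0.0276
finger_force: 0.0
```

Call:
{"api": "arm_command", "payload": {
  "targets": [
    [0,0,0,0],
    [0,0,0,0],
    [0,0,0,0],
    [0,0,0,0],
    [0,0,0,0],
    [0,0,0,0]
  ],
  "claw": 1
}}

```text
time: 11.03
tool_pos: [0.6468, 0.2373, 0.0815]
ee_rot: [3.141, 0.0, 1.968]
wrist_force: [1.4, 0.5, -0.3]
width: 0.0099
finger_force: 30.0
```

Call:
{"api": "arm_command", "payload": {
  "targets": [
    [0,0,0,-0.05],
    [0,0,0,-0.1],
    [0,0,0,-0.15],
    [0,0,0,-0.2],
    [0,0,0,-0.25],
    [0,0,0,-0.3],
    [0,0,0,-0.35],
    [0,0,0,-0.4]
  ]
}}

```text
time: 11.7
tool_pos: [0.6467, 0.2373, 0.0815]
ee_rot: [3.141, -0.0, 1.125]
wrist_force: [1.7, 0.0, -1.4]
width: 0.0095
finger_force: 30.0
```

Call:
{"api": "arm_command", "payload": {
  "targets": [
    [0,0,0,-0.04],
    [0,0,0,-0.08],
    [0,0,0,-0.1],
    [0,0,0,-0.1],
    [0,0,0,-0.1]
  ]
}}

```text
time: 12.12
tool_pos: [0.6467, 0.2373, 0.0815]
ee_rot: [3.141, -0.001, 0.922]
wrist_force: [2.1, 0.8, -1.5]
width: 0.0097
finger_force: 30.0
```

Call:
{"api": "arm_command", "payload": {
  "targets": [
    [0,0,0,0],
    [0,0,0,0],
    [0,0,0,0],
    [0,0,0,0]
  ],
  "claw": 0.7
}}

```text
time: 12.45
tool_pos: [0.6462, 0.2371, 0.0815]
ee_rot: [-3.141, 0.0, 0.921]
wrist_force: [0.0, -0.5, -0.1]
width: 0.0279
finger_force: 0.0
```

Call:
{"api": "arm_command", "payload": {
  "targets": [
    [0,0,0,0],
    [0,0,0,0],
    [0,0,0,0],
    [0,0,0,0],
    [0,0,0,0],
    [0,0,0,0]
  ],
  "claw": 1
}}

```text
time: 12.95
tool_pos: [0.6466, 0.2371, 0.0815]
ee_rot: [3.141, 0.0, 0.921]
wrist_force: [0.5, -0.4, -0.9]
width: 0.0099
finger_force: 30.0
```

Call:
{"api": "arm_command", "payload": {
  "targets": [
    [0,0,0,-0.05],
    [0,0,0,-0.1],
    [0,0,0,-0.15],
    [0,0,0,-0.2],
    [0,0,0,-0.25],
    [0,0,0,-0.3],
    [0,0,0,-0.35],
    [0,0,0,-0.38]
  ]
}}

```text
time: 13.62
tool_pos: [0.6465, 0.2373, 0.0815]
ee_rot: [-3.142, -0.0, 0.121]
wrist_force: [-0.7, -0.1, 0.3]
width: 0.0101
finger_force: 30.0
```

```bash
python3 -c "
from h import *
o=robot.get_obs();print(o['ee_rot'],o['wrist_torque'],o['wrist_force'])"
```

```text
[-3.14153323e+00 -1.76010078e-05  1.20694003e-01] [-0.02257912  0.10013041  0.05037639] [-0.6620292  -0.06250169  0.26636192]
```

Call:
{"api": "arm_command", "payload": {
  "targets": [
    [0,0,0,-0.01],
    [0,0,0,-0.02],
    [0,0,0,-0.03],
    [0,0,0,-0.035],
    [0,0,0,-0.04],
    [0,0,0,-0.04]
  ]
}}

```text
time: 14.12
tool_pos: [0.6464, 0.2373, 0.0816]
ee_rot: [-3.141, -0.0, 0.041]
wrist_force: [0.2, 1.3, 1.0]
width: 0.0102
finger_force: 30.0
```

```bash
python3 -c "
from h import *
o=robot.get_obs();print(o['ee_rot'],o['wrist_torque'],o['wrist_force'])"
```

```text
[-3.14148092e+00 -3.68300209e-06  4.09554840e-02] [0.052964   0.09139325 0.06886517] [0.21777498 1.33340426 1.02667405]
```

Call:
{"api": "arm_command", "payload": {
  "targets": [
    [0,0,0,-0.01],
    [0,0,0,-0.015],
    [0,0,0,-0.02],
    [0,0,0,-0.02]
  ]
}}

```text
time: 14.45
tool_pos: [0.6465, 0.2373, 0.0815]
ee_rot: [3.142, -0.0, -0.001]
wrist_force: [-0.4, -0.3, 0.4]
width: 0.0098
finger_force: 30.3
```

```bash
python3 -c "
from h import *
o=robot.get_obs();print(o['ee_rot'],o['wrist_torque'],o['wrist_force'])"
```

```text
[ 3.14150214e+00 -4.62698841e-05 -7.21877356e-04] [0.08378902 0.1262728  0.46928771] [-0.42084593 -0.3226045   0.37419045]
```

The torque about z jumped from 0.07 to 0.47 N m, so the key is at its stop. I'll press slightly further, release and lift.

Call:
{"api": "arm_command", "payload": {
  "targets": [
    [0,0,0,-0.005],
    [0,0,0,-0.01],
    [0,0,0,-0.01]
  ]
}}

```text
time: 14.7
tool_pos: [0.6465, 0.2373, 0.0815]
ee_rot: [3.142, -0.0, -0.022]
wrist_force: [-0.7, -0.3, -0.2]
width: 0.0103
finger_force: 30.9
```

```bash
python3 -c "
from h import *
o=robot.get_obs();print(o['ee_rot'],o['wrist_torque'],o['wrist_force'])"
```

```text
[ 3.14156353e+00 -6.92018449e-05 -2.19133708e-02] [0.08164535 0.12214662 0.55375132] [-0.69445801 -0.34302221 -0.18436845]
```

Call:
{"api": "arm_command", "payload": {
  "targets": [
    [0,0,0,0],
    [0,0,0,0],
    [0,0,0,0],
    [0,0,0,0],
    [0,0,0,0],
    [0,0,0,0]
  ],
  "claw": 0.4
}}

```text
time: 15.2
tool_pos: [0.6465, 0.2371, 0.0815]
ee_rot: [3.141, 0.0, -0.022]
wrist_force: [0.2, 0.4, -0.4]
width: 0.0467
finger_force: 0.0
```

Call:
{"api": "arm_command", "payload": {
  "targets": [
    [0,0,0.06,0],
    [0,0,0.12,0],
    [0,0,0.2,0],
    [0,0,0.28,0],
    [0,0,0.32,0],
    [0,0,0.32,0],
    [0,0,0.32,0]
  ]
}}

```text
time: 15.78
tool_pos: [0.6472, 0.2374, 0.2439]
ee_rot: [-3.14, -0.004, -0.022]
wrist_force: [0.2, 0.4, -0.3]
width: 0.0562
finger_force: 0.0
```

```bash
python3 - <<'E'
from h import *
import cv2
o=robot.get_obs();im=robot.snapshot("wrist")[:,:,::-1];s=robot.snapshot("side")[:,:,::-1];np.save("w6.npy",pose(o));print(o["tool_pos"],o["ee_rot"],o["width"],o["time"])
a=cv2.resize(im[170:370,220:420],None,fx=2,fy=2,interpolation=cv2.INTER_CUBIC)
b=cv2.resize(s[170:370,200:400],None,fx=2,fy=2,interpolation=cv2.INTER_CUBIC)
cv2.imwrite("pics/w6.png",im);cv2.imwrite("pics/fin.png",np.hstack([a,cv2.resize(s[170:470,250:550],(400,400))]))
E
```

```text
[0.64718903 0.2374193  0.24388886] [-3.14037608 -0.00433054 -0.02177571] 0.056188655781278254 15.7833
```

View pics/fin.png

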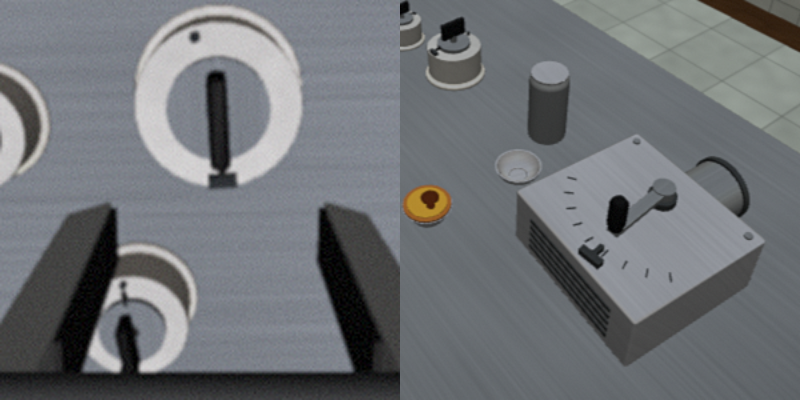

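The pointer meets the stop block (222,180), the lever is still lined up with the index, and the tart, tin and shaker haven't moved. Handing in.

```bash
python3 -c "
from bench import robot
print(robot.close_job())"
```

```text
the job is handed in; nothing more can be done
None
```

The job is handed in: the vent lever lines up with the index finger, the largest timer's key is wound to its stop in three partial turns, and the tart, tin and shaker were left untouched, at about 16 s on the robot's clock.

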